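# Lock the batch marker into the marker rail with its push rivet

### The job

Put the red batch marker into the open end of the marker rail and slide it all the way to the blue closed end. Then lock it in by pressing the orange pin of the push rivet at the rail's open end down until it is flush with its black collar. Leave the green marker, the jars, the bottle and the spoon where they are.

Things in the scene. Friction and masses are not known exactly. Their poses are not given: they have to be found in the camera images.
- red_marker: Red batch marker, loose, upright on its foot, about 150 g, 86 mm tall. Origin: centre of the underside; z up, y along its length (same either way round). Steel foot 8 mm high, 38 mm wide (x), 58 mm long (y), round ends. White neck 7 mm thick (x), 24 mm (y), 8 to 42 mm up. Red grip plate 12 mm thick (x), 42 mm (y), 42 to 86 mm up: pinch it across x.
- rail: Marker rail: aluminium channel fixed to the counter. Origin: on the counter under its middle; y runs from the open mouth (y = -100 mm) to the blue closed end (+100), z up. Outside 54 mm wide. Channel floor 12 mm above the counter, inside 44 mm wide, 14 mm high; lips at 26 to 30 mm leave a 16 mm slot on top for the marker's neck. The foot runs under the lips, its y along the rail's.
- rail_mouth (a point): Middle of the rail's mouth, on the channel floor (rail frame 0, -100, 12 mm). The foot can enter only here. Outside it the floor goes on as an open landing, 54 mm wide, to rail y = -165 mm, with two low flared guides (tops 22 mm above the counter) between y = -130 and -100.
- rail_home (a point): Where the marker's origin lies when fully home, its foot against the blue end block (rail frame 0, 72, 12 mm). The block's inner face is at rail y = +100 mm; it is 44 mm high.
- pin_top (a point): Centre of the top of the rivet's orange pin (9 mm across). The rivet sits on the rail's +x lip at rail x = 16, y = -85 mm; black collar 17 mm across, its top 33 mm above the counter. The pin's top is up to 12.8 mm above the collar when raised (46 mm above the counter), 0.8 mm when fully pressed; its shank then blocks the channel.
- rivet_pin (a joint): How far the rivet's pin has been pressed down, m: 0 raised, 0.012 fully down (flush). It starts between 0 and 0.003. Stiff by friction: it moves down vertically under about 6 to 8 N, has no spring and stays where it is left.
- green_marker: Green batch marker, same shape as the red one, loose: not to be moved.
- jar_lemon: Small filled jar with pale yellow content and silver cap, loose, 54 mm across, 76 mm tall, origin under its centre: a bystander.
- jar_lime: The same with green content and brass cap: a bystander.
- jar_rose: The same with pink content and silver cap: a bystander.
- bottle: Filled pale yellow bottle, loose, 58 mm across, 170 mm tall, origin under its centre: a bystander.
- spoon: Spoon lying on the counter, loose: a bystander.
There are look-alikes about, which are no part of the job. What is shaped like the red_marker but purple or turquoise is not meant.

How it is judged:
On the way, in this order (a step that is already met when the one before it is completed fails the run):
1. the red marker is in the rail, at the closed end, with the rivet's pin not yet pressed flush (y of red_marker in the frame of rail above 0.064 m and z of red_marker in the frame of rail between 0.006 and 0.019 m and x of red_marker in the frame of rail between -0.008 and 0.008 m and angle between red_marker's own z axis and vertical below 0.12 rad and value of joint rivet_pin below 0.009 m), for 0.2 s.
2. the rivet's pin is pressed flush, the marker still home (y of red_marker in the frame of rail above 0.064 m and z of red_marker in the frame of rail between 0.006 and 0.019 m and x of red_marker in the frame of rail between -0.008 and 0.008 m and angle between red_marker's own z axis and vertical below 0.12 rad and value of joint rivet_pin above 0.01 m), for 0.2 s.
At the end, for the whole second after the job is handed in: The red marker stands upright in the rail with its foot under the lips, its origin within 8 mm of fully home (rail y over 64 mm), at rest; the rivet's pin is pressed at least 10 of its 12 mm; the green marker is within 20 mm and the jars, bottle and spoon within 30 mm of where they started (all of step 2 and linear speed of red_marker below 0.02 m/s and distance of green_marker from where it was at the start of the episode below 0.02 m and distance of each of jar_lemon, jar_lime, jar_rose, bottle, spoon from where it was at the start of the episode below 0.03 m); the robot touches nothing.
It fails at once if the green marker is moved more than 20 mm, or a jar, the bottle or the spoon more than 30 mm (distance of green_marker from where it was at the start of the episode above 0.02 m or distance of any of jar_lemon, jar_lime, jar_rose, bottle, spoon from where it was at the start of the episode above 0.03 m).
It also fails if it takes over 53 s, if anything falls off the work surface, if the arm or the gripper's body presses on something with over 40 N, if the wrist force passes 120 N, or if a joint passes its speed limit or range.

### The arm

A 7-joint arm with a two-finger parallel gripper is mounted at the origin on the work surface. World frame = base frame: x ahead of the robot, y to its left, z up, the work surface at z = 0. Lengths are in m, angles in rad, forces in N, time in s.
With the tool pointing down it reaches from about 0.425 to 0.925 m from the base axis. Payload 6.8 kg.
Tool frame: the origin (TCP) lies on the centre line of the jaws, within the pads' length; the fingertips stand 14 mm ahead of it and the grasp point (between the pads) lies 5 mm behind it (r.tips_ahead is the distance from the TCP to the fingertips, in m); z points along the fingers, y is the line along which they close (so a half turn about z gives the same grasp; the last joint's range is limited). The gripper opens to 85 mm and grips with 20 to 120 N. Pads are 22 mm wide; open, the fingers measure 114 mm over their backs; the gripper's body (76 mm by 85 mm) begins 54 mm behind the grasp point. The pads swing forward as they close: fully open they stand 13 mm farther back than shut.
Start: joints at [-1.419, 0.477, 0.022, 1.555, -0.011, 1.109, -0.083], TCP at [0.173, 0.652, 0.222] pointing down, gripper open.
Joint ranges: [-2.96, 2.96], [-0.34, 2.1], [-1.41, 1.46], [0.24, 2.44], [-1.37, 4.51], [0.17, 1.92], [-2.96, 2.96]. Speed limits (rad/s): [2.39, 2.39, 3.14, 3.14, 3.14, 3.14, 3.14].

### API

Orientations are given as a rotation vector (axis times angle).
In Python, from bench import r, eyes gives the robot as it stands.
- The arm moves only by the tool step_arm, never from a script. Its argument "rows" is a list of rows, each a list of 6 numbers: the shift along the world's x, y, z in units of 60 cm (1.0 is 60 cm), then the turn, a rotation vector about the world's x, y, z in units of pi rad (1.0 is pi rad). In form: [[x, y, z, rx, ry, rz], ...]. A call has 1 to 5 rows; each row is the pose to reach, as a shift and turn from the pose commanded when the call began, turning the shorter way round; what a row does not reach only later rows make up. A row lasts 1/12 s, in which the tool goes at most 41.7 mm and 7.16 degrees, less where a joint would pass 70% of its speed; a pose out of reach is approached as far as the arm can. A call with a number of a shift or a turn outside -1 to 1 is refused whole. A call with a gripper value outside its range is refused whole. "jaw" is the closure, from 0 (fully open) to 1 (shut), set as the call begins (left out, the last holds). The fingers move at their own pace and stop on an object; "squeeze" is the grip in N (left out, the last holds). Time passes only in rows, so rows that repeat a pose let the fingers close. It gives the time, the measured TCP pose, the force, the opening and the grip force at its end, in the units of the state.
- r.get_obs(): the state, without advancing time (a new reading comes with each control period).
- eyes.grab_frame(name): name is "scene" or "top" or "wrist"; returns the picture (384x512x3 uint8, red, green, blue); there is no depth.
- eyes.camera_info(name): a dict with "mtx" (3x3 intrinsics, pixels), "extrinsics" (4x4, takes a point from camera to world coordinates); the wrist camera has in their place "tool_from_camera" (4x4, takes a point from camera to tool coordinates, whose origin is the TCP and whose axes are the flange's). Camera axes: x right, y down, z forward; pixel columns grow to the right and rows downward; lengths in m; the calibration is good to about 2 mm. A picture is of the moment at which its call begins: read the wrist's pose just before it. camera_info takes no time and is no camera call.
- r.hand_in(): hands the job in; it is judged then, once.
The state is a dict: "clock": time; "joints": joint angles; "qvel": joint speeds; "tau": joint torques, N m; "tcp_pos": TCP position; "orientation": TCP orientation; "contact_force": force on the tool from outside, world axes, zero at the start; "moment": the same for the moment, N m; "grip_width": finger opening in m; "gripper_force": force on a finger pad.
Only numpy, scipy, OpenCV 4.12 (cv2) and the standard library are available. Lean on these libraries where they do the work, as an engineer would, in place of code of your own. Each camera call takes 0.05 s, during which the arm holds its last target. There are 200 camera calls.

## Working session

There is one attempt and no reset: what is moved stays moved. The work goes in short steps, Python scripts to look and compute and a tool call to move; the robot and the scene stay as the last step left them, time stands still between calls to the robot, and variables do not carry over. Pictures are saved under pics/ and viewed, at most 10 in all, crops included, and the job is handed in when it is done.

Besides the shell and the picture viewer there is one more tool, called after "Emit:" as a command line: name --pt "numbers of a row" for each row, then --argument value for the rest. step_arm: Moves the arm, as the interface text tells. Shifts and turns lie within -1 to 1; 1 stands for 60 cm of shift or pi rad of turn. Its arguments: {"type":"object","properties":{"rows":{"type":"array"},"jaw":{"type":"number"},"squeeze":{"type":"number"}},"required":["rows"]}

```bash
mkdir -p pics; python3 - <<'E'
from bench import r, eyes
import cv2,numpy as np
o=r.get_obs();print({k:np.round(v,3).tolist() for k,v in o.items()}, r.tips_ahead)
for n in ("top","scene"):
    im=eyes.grab_frame(n);cv2.imwrite(f"pics/{n}0.png",im[:,:,::-1])
    ci=eyes.camera_info(n);print(n,np.round(ci["mtx"],1).tolist(),np.round(ci["extrinsics"],3).tolist())
    cv2.imwrite(f"pics/{n}0b.png",cv2.resize(im[:,:,::-1],(800,600),interpolation=cv2.INTER_CUBIC))
print(eyes.camera_info("wrist"))
E
```

```text
{'clock': 0.0, 'joints': [-1.419, 0.478, 0.022, 1.556, -0.011, 1.109, -0.083], 'qvel': [0.001, 0.002, -0.0, -0.002, -0.001, 0.001, 0.0], 'tau': [-0.0, -59.645, 1.608, -28.12, 0.012, 0.009, -0.0], 'tcp_pos': [0.173, 0.652, 0.221], 'orientation': [-0.407, -3.115, 0.003], 'contact_force': [-0.157, -0.096, 0.038], 'moment': [0.038, -0.03, 0.028], 'gripper_force': 0.0, 'grip_width': 0.085} 0.014
top [[365.6, 0.0, 257.2], [0.0, 365.6, 194.9], [0.0, 0.0, 1.0]] [[0.004, -0.979, 0.205, 0.328], [-1.0, -0.005, -0.005, -0.013], [0.006, -0.205, -0.979, 1.195], [0.0, 0.0, 0.0, 1.0]]
scene [[431.9, 0.0, 260.8], [0.0, 431.9, 205.5], [0.0, 0.0, 1.0]] [[-0.463, 0.528, -0.712, 1.338], [0.886, 0.283, -0.367, 0.429], [0.007, -0.801, -0.599, 0.718], [0.0, 0.0, 0.0, 1.0]]
{'mtx': array([[277.51400166,   0.        , 260.30500987],
       [  0.        , 277.51400166, 192.10219776],
       [  0.        ,   0.        ,   1.        ]]), 'tool_from_camera': array([[ 9.53691273e-04, -9.61537032e-01, -2.74673674e-01,
         6.86932284e-02],
       [ 9.99999517e-01,  9.82215095e-04,  3.36931652e-05,
         1.60857973e-03],
       [ 2.37391403e-04, -2.74673573e-01,  9.61537504e-01,
        -1.52547295e-01],
       [ 0.00000000e+00,  0.00000000e+00,  0.00000000e+00,
         1.00000000e+00]])}
```

View pics/top0b.png

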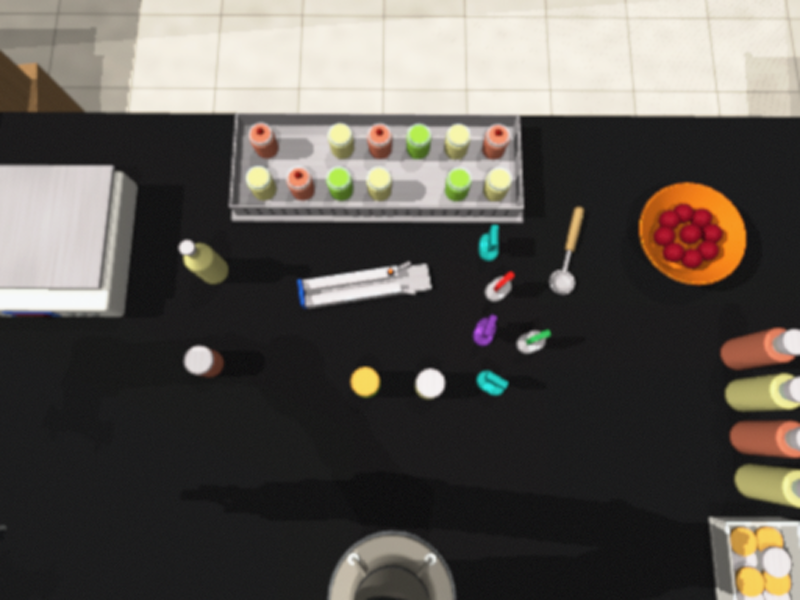

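View pics/scene0b.png

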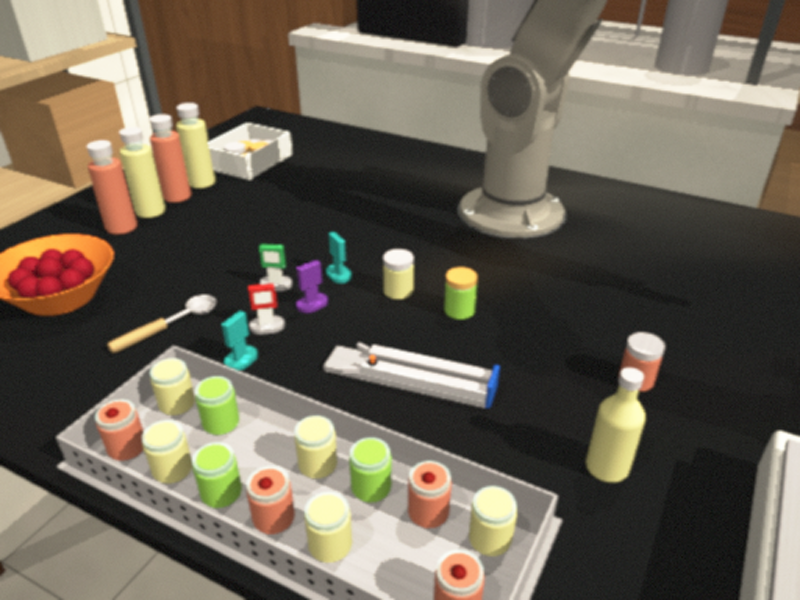

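The top view shows the red marker at about (498,288) of 800x600. The rail runs from its blue end (302,292) to the landing end (430,277), with the rivet at (391,271). The neighbours are purple (485,330), green (532,342), turquoise (489,243) and the spoon (563,280).

```bash
cat > h.py <<'E'
from bench import r, eyes
import numpy as np, cv2
from scipy.spatial.transform import Rotation as R
def cam(name):
    c=eyes.camera_info(name)
    if name!="wrist": return c["mtx"],c["extrinsics"]
    o=r.get_obs();T=np.eye(4);T[:3,:3]=R.from_rotvec(o["orientation"]).as_matrix();T[:3,3]=o["tcp_pos"]
    return c["mtx"],T@c["tool_from_camera"]
def ray(K,E,uv,z):
    d=E[:3,:3]@np.linalg.solve(K,[*uv,1.]);return E[:3,3]+d*(z-E[2,3])/d[2]
def proj(K,E,p):
    q=K@(E[:3,:3].T@(np.asarray(p)-E[:3,3]));return q[:2]/q[2]
E
python3 - <<'E'
from h import *
K,E=cam("top")
for n,u,v,z in [("redfoot",497,291,.004),("redtop",503,282,.086),("blueL",300,281,.044),("blueR",304,306,.044),("landR",430,264,.012),("landL",432,290,.012),("rivet",391,271,.046),("green",532,342,.008),("greentop",538,337,.086),("purple",485,330,.04),("turq",489,243,.04),("spoonbowl",562,282,.005),("spoonend",577,210,.005),("lemon",430,383,.076),("lime",365,382,.076),("bottle",215,270,.05)]:
    print(n,ray(K,E,(u*.64,v*.64),z).round(3))
E
```

```text
redfoot [ 0.608 -0.222  0.004]
redtop [ 0.608 -0.221  0.086]
blueL [0.618 0.193 0.044]
blueR [0.565 0.183 0.044]
landR [ 0.665 -0.079  0.012]
landL [ 0.608 -0.083  0.012]
rivet [0.64  0.004 0.046]
green [ 0.498 -0.292  0.008]
greentop [ 0.497 -0.286  0.086]
purple [ 0.518 -0.189  0.04 ]
turq [ 0.704 -0.202  0.04 ]
spoonbowl [ 0.629 -0.363  0.005]
spoonend [ 0.793 -0.405  0.005]
lemon [ 0.407 -0.074  0.076]
lime [0.408 0.053 0.076]
bottle [0.639 0.369 0.05 ]
```

Emit:
step_arm --pt "0.17 -0.29 0.06 0 0 -0.1" --pt "0.17 -0.29 0.06 0 0 -0.1" --pt "0.17 -0.29 0.06 0 0 -0.1" --pt "0.17 -0.29 0.06 0 0 -0.1" --pt "0.17 -0.29 0.06 0 0 -0.1"

```text
clock: 0.52
tcp_pos: [0.2764, 0.4758, 0.2579]
orientation: [0.891, 3.012, -0.001]
contact_force: [0.5, -1.2, -0.1]
grip_width: 0.0852
gripper_force: 0.0
```

```bash
python3 -c "
from h import *
o=r.get_obs();print(o['clock'],o['joints'].round(3) if hasattr(o['joints'],'round') else o['joints'],o['tcp_pos'],o['orientation'])"
```

```text
0.5167 [-1.272  0.237  0.136  1.821 -0.036  1.086 -0.127] [0.27640634 0.47582714 0.25786681] [ 8.90695998e-01  3.01244036e+00 -1.40227692e-03]
```

Emit:
step_arm --pt "0.17 -0.28 0 0 0 -0.087" --pt "0.17 -0.28 0 0 0 -0.087" --pt "0.17 -0.28 0 0 0 -0.087" --pt "0.17 -0.28 0 0 0 -0.087" --pt "0.17 -0.28 0 0 0 -0.087"

```text
clock: 0.93
tcp_pos: [0.3789, 0.3065, 0.2578]
orientation: [1.296, 2.862, -0.001]
contact_force: [1.0, 0.8, -0.4]
grip_width: 0.0854
gripper_force: 0.0
```

Emit:
step_arm --pt "0.17 -0.28 0 0 0 -0.087" --pt "0.17 -0.28 0 0 0 -0.087" --pt "0.17 -0.28 0 0 0 -0.087" --pt "0.17 -0.28 0 0 0 -0.087" --pt "0.17 -0.28 0 0 0 -0.087"

```text
clock: 1.35
tcp_pos: [0.4805, 0.1385, 0.258]
orientation: [1.673, 2.658, -0.0]
contact_force: [0.7, 0.5, -0.4]
grip_width: 0.0856
gripper_force: 0.0
```

Emit:
step_arm --pt "0.17 -0.28 0 0 0 -0.087" --pt "0.17 -0.28 0 0 0 -0.087" --pt "0.17 -0.28 0 0 0 -0.087" --pt "0.17 -0.28 0 0 0 -0.087" --pt "0.17 -0.28 0 0 0 -0.087" --pt "0.17 -0.28 0 0 0 -0.087"

```text
$.rows: bad value
```

```bash
python3 -c "
from h import *
o=r.get_obs();print(o['clock'],o['joints'].round(3),o['tcp_pos'],o['orientation'],o['qvel'].round(3))
K,E=cam('wrist');im=eyes.grab_frame('wrist')[:,:,::-1];np.savez('w1.npz',K=K,E=E);cv2.imwrite('pics/w1.png',im);cv2.imwrite('pics/w1b.png',cv2.resize(im,(800,600),interpolation=cv2.INTER_CUBIC))"
```

```text
1.35 [-0.829  0.151  0.477  1.947 -0.078  1.061  0.129] [0.48053556 0.13847878 0.2579772 ] [ 1.67342715e+00  2.65796438e+00 -4.44530371e-04] [ 0.505  0.178  0.254 -0.162 -0.141  0.023  0.815]
```

Emit:
step_arm --pt "0.15 -0.28 0 0 0 -0.087" --pt "0.15 -0.28 0 0 0 -0.087" --pt "0.15 -0.28 0 0 0 -0.087" --pt "0.15 -0.28 0 0 0 -0.087" --pt "0.15 -0.28 0 0 0 -0.087"

```text
clock: 1.82
tcp_pos: [0.5704, -0.0302, 0.258]
orientation: [2.02, 2.404, -0.002]
contact_force: [-0.6, 0.3, 0.0]
grip_width: 0.0854
gripper_force: 0.0
```

Emit:
step_arm --pt "0 0 0 0 0 0" --pt "0 0 0 0 0 0"

```text
clock: 1.98
tcp_pos: [0.5693, -0.0269, 0.2574]
orientation: [-2.02, -2.406, 0.002]
contact_force: [-1.0, 0.8, -0.4]
grip_width: 0.0851
gripper_force: 0.0
```

```bash
python3 -c "
from h import *
o=r.get_obs();print(o['clock'],o['joints'].round(3),o['tcp_pos'],o['orientation'],o['qvel'].round(3))
K,E=cam('wrist');im=eyes.grab_frame('wrist')[:,:,::-1];np.savez('w1.npz',K=K,E=E);cv2.imwrite('pics/w1.png',im);cv2.imwrite('pics/w1b.png',cv2.resize(im,(800,600),interpolation=cv2.INTER_CUBIC))"
```

```text
1.9833 [-0.549  0.303  0.61   1.802 -0.193  1.098  0.302] [ 0.56927834 -0.02688869  0.25741293] [-2.02013052e+00 -2.40552963e+00  1.74281348e-03] [-0.041 -0.018 -0.042  0.018 -0.006  0.003 -0.01 ]
```

View pics/w1b.png

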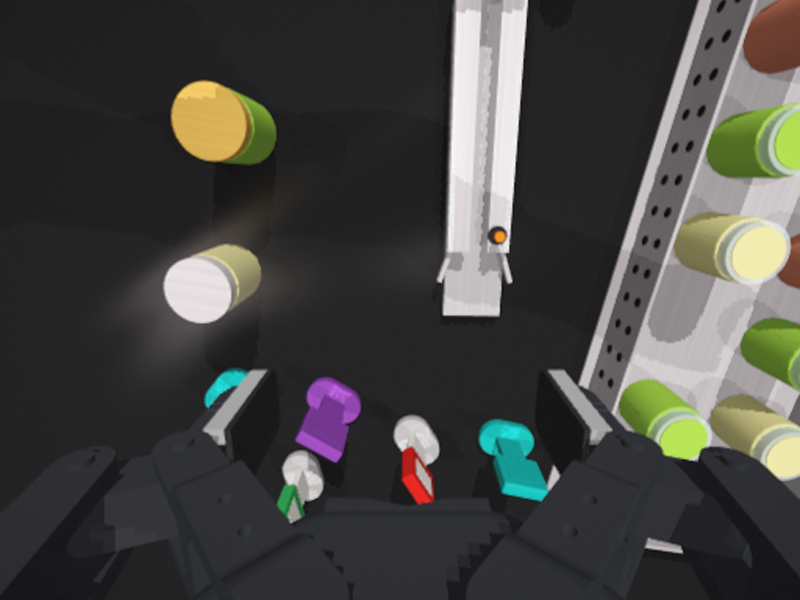

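The wrist view shows the rail mouth and rivet at (498,236), the landing's end edge from (443,315) to (500,317), the red marker's foot at (416,438) and its plate at (418,475).

```bash
python3 -c "
from h import *
im=cv2.imread('pics/w1.png')
a=cv2.resize(im[130:210,270:350],(600,600),interpolation=cv2.INTER_CUBIC)[:, :400*1]
b=cv2.resize(im[260:340,240:293],(397,600),interpolation=cv2.INTER_CUBIC)
cv2.imwrite('pics/c1.png',np.hstack([a,b]))"
```

```text
(no output)
```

View pics/c1.png

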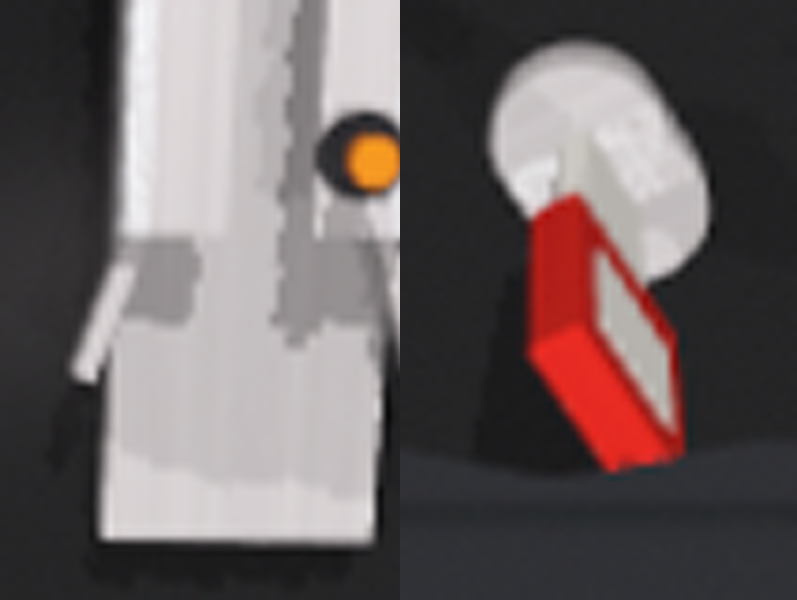

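```bash
python3 -c "
from h import *
d=np.load('w1.npz');K,E=d['K'],d['E']
g=cv2.imread('pics/w1.png',0).astype(int)
Rt=[]
for row in (5,20,35,50,65,80,95,110,125,140):
    s=g[row,280:350]; w=np.where(s>120)[0]
    # subpixel at 110
    j=w[-1]; f=(s[j]-110)/(s[j]-s[j+1]); i=w[0]; e=(s[i]-110)/(s[i]-s[i-1])
    p=ray(K,E,(280+j+f,row),.03);q=ray(K,E,(280+i-e,row),.0);Rt.append([*p[:2],*q[:2]])
Rt=np.array(Rt);print(Rt.round(4))
for c in (0,2):
    print('slope dx/dy',np.polyfit(Rt[:,c+1],Rt[:,c],1))
for n,u,v,z in [('L0',100,540,0),('L12',100,540,.012),('R12',373,543,.012),('pin',373,163,.045),('lipL',155,237,.03)]:
    print(n,ray(K,E,(270+u/7.5-.47,130+v/7.5-.47),z).round(4))
for n,u,v,z in [('b1',577,195,.042),('b2',675,335,.042),('t1',583,325,.086),('t2',685,455,.086),('t0',530,350,.086)]:
    print(n,ray(K,E,(240+(u-400)/7.5-.47,260+v/7.5-.47),z).round(4))
"
```

```text
[[0.6274 0.1807 0.5733 0.1811]
 [0.6298 0.1651 0.576  0.1642]
 [0.6324 0.149  0.5788 0.1469]
 [0.6352 0.1326 0.5817 0.1292]
 [0.638  0.1157 0.5847 0.1109]
 [0.6409 0.0983 0.5879 0.0922]
 [0.6441 0.0805 0.5912 0.073 ]
 [0.6472 0.0622 0.5944 0.0531]
 [0.6503 0.0432 0.5979 0.0327]
 [0.6531 0.0237 0.6013 0.0117]]
slope dx/dy [-0.16631531  0.65731442]
slope dx/dy [-0.16624078  0.60326343]
L0 [ 0.6159 -0.0814  0.    ]
L12 [ 0.6142 -0.0777  0.012 ]
R12 [ 0.6683 -0.0688  0.012 ]
pin [0.643  0.0086 0.045 ]
lipL [ 0.6102 -0.0131  0.03  ]
b1 [ 0.6067 -0.2059  0.042 ]
b2 [ 0.6327 -0.2353  0.042 ]
t1 [ 0.6069 -0.2029  0.086 ]
t2 [ 0.6306 -0.2276  0.086 ]
t0 [ 0.5982 -0.2098  0.086 ]
```

Emit:
step_arm --pt "0.077 -0.329 -0.06 0 0 0.18" --pt "0.077 -0.329 -0.06 0 0 0.18" --pt "0.077 -0.329 -0.06 0 0 0.18" --pt "0.077 -0.329 -0.06 0 0 0.18" --pt "0.077 -0.329 -0.06 0 0 0.18" --jaw 0.4

```text
clock: 2.45
tcp_pos: [0.6142, -0.212, 0.223]
orientation: [-1.249, -2.882, -0.003]
contact_force: [-0.4, 0.1, -0.0]
grip_width: 0.0514
gripper_force: 0.0
```

Emit:
step_arm --pt "0 0 -0.06 0 0 0" --pt "0 0 -0.11 0 0 0" --pt "0 0 -0.11 0 0 0" --pt "0 0 -0.11 0 0 0" --pt "0 0 -0.11 0 0 0"

```text
clock: 2.87
tcp_pos: [0.6146, -0.2122, 0.1591]
orientation: [1.26, 2.876, 0.001]
contact_force: [-0.2, -0.1, 1.0]
grip_width: 0.0514
gripper_force: 0.0
```

```bash
python3 -c "
from h import *
o=r.get_obs();print(o['clock'],o['joints'].round(3),o['tcp_pos'],o['orientation'],o['grip_width'])
K,E=cam('wrist');im=eyes.grab_frame('wrist')[:,:,::-1];np.savez('w2.npz',K=K,E=E);cv2.imwrite('pics/w2.png',im);cv2.imwrite('pics/w2b.png',cv2.resize(im[84:384,56:456],(800,600),interpolation=cv2.INTER_CUBIC))
Rm=R.from_rotvec(o['orientation']).as_matrix();print('yaw y',np.degrees(np.arctan2(Rm[1,1],Rm[0,1])),'z',Rm[:,2])
print('marker ctr top/foot proj in crop',[((proj(K,E,(.6157,-.2242,z))+.5-[56,84])*2).round() for z in (.086,.008)])
d=np.load('w1.npz');print('foot w1',ray(d['K'],d['E'],(240+199/7.5-.5,260+162/7.5-.5),.006))
"
```

```text
2.8667 [-0.103  0.534  0.479  1.704 -0.289  0.973  1.227] [ 0.6146111  -0.21218417  0.15911725] [1.26036420e+00 2.87626702e+00 1.43165867e-03] 0.051364047843325204
yaw y 42.67450183647233 z [ 1.55753165e-03  3.12995417e-04 -9.99998738e-01]
marker ctr top/foot proj in crop [array([388., 250.]), array([393., 204.])]
foot w1 [ 0.61467186 -0.22104866  0.006     ]
```

View pics/w2b.png

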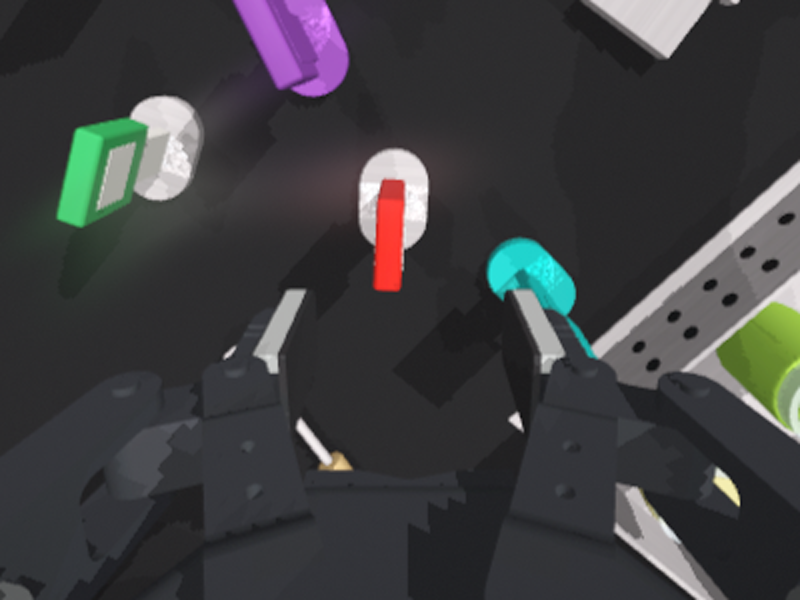

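The red plate lies centred between the fingers, with its top face at about (388,258) and its yaw within about 3°. The neighbours are clear of the fingers.

Emit:
step_arm --pt "0.0015 -0.02 -0.04 0 0 0" --pt "0.0015 -0.02 -0.1 0 0 0" --pt "0.0015 -0.02 -0.165 0 0 0" --pt "0.0015 -0.02 -0.165 0 0 0" --pt "0.0015 -0.02 -0.165 0 0 0"

```text
clock: 3.33
tcp_pos: [0.6143, -0.2248, 0.059]
orientation: [-1.262, -2.875, -0.0]
contact_force: [0.7, 0.1, 1.0]
grip_width: 0.0513
gripper_force: 0.0
```

Emit:
step_arm --pt "0 0 0 0 0 0" --pt "0 0 0 0 0 0" --pt "0 0 0 0 0 0" --pt "0 0 0 0 0 0" --pt "0 0 0 0 0 0" --jaw 1 --squeeze 40

```text
clock: 3.75
tcp_pos: [0.6164, -0.2263, 0.0614]
orientation: [1.262, 2.872, 0.002]
contact_force: [0.2, 0.5, 9.2]
grip_width: 0.0108
gripper_force: 40.4
```

Emit:
step_arm --pt "0 0 0.05 0 0 0" --pt "0 0 0.11 0 0 0" --pt "0 0 0.14 0 0 0" --pt "0 0 0.14 0 0 0" --pt "0 0 0.14 0 0 0"

```text
clock: 4.17
tcp_pos: [0.6152, -0.2261, 0.1443]
orientation: [1.263, 2.873, 0.001]
contact_force: [0.1, -0.2, -1.6]
grip_width: 0.0106
gripper_force: 39.4
```

Emit:
step_arm --pt "0.036 0.3 0 0 0 -0.184" --pt "0.036 0.3 0 0 0 -0.184" --pt "0.036 0.3 0 0 0 -0.184" --pt "0.036 0.3 0 0 0 -0.184" --pt "0.036 0.3 0 0 0 -0.184"

```text
clock: 4.58
tcp_pos: [0.6357, -0.0365, 0.1402]
orientation: [-2.025, -2.394, -0.002]
contact_force: [0.6, 1.2, -1.5]
grip_width: 0.0107
gripper_force: 39.4
```

Emit:
step_arm --pt "0 0 0 0 0 0" --pt "0 0 0 0 0 0"

```text
clock: 4.75
tcp_pos: [0.635, -0.044, 0.1409]
orientation: [-2.025, -2.399, 0.003]
contact_force: [-0.5, -1.7, -0.7]
grip_width: 0.0106
gripper_force: 39.4
```

```bash
python3 -c "
from h import *
o=r.get_obs();print(o['clock'],o['joints'].round(3),o['tcp_pos'],o['orientation'],o['grip_width'],o['contact_force'])
K,E=cam('wrist');im=eyes.grab_frame('wrist')[:,:,::-1];np.savez('w3.npz',K=K,E=E);cv2.imwrite('pics/w3.png',im);cv2.imwrite('pics/w3b.png',cv2.resize(im[84:384,56:456],(800,600),interpolation=cv2.INTER_CUBIC))
Rm=R.from_rotvec(o['orientation']).as_matrix();print('yaw y',np.degrees(np.arctan2(Rm[1,1],Rm[0,1])),'z',Rm[:,2])
"
```

```text
4.75 [-0.464  0.566  0.614  1.755 -0.389  0.948  0.477] [ 0.63501646 -0.04397176  0.14091552] [-2.02542999 -2.3988559   0.00334002] 0.010633283525105768 [-0.54220374 -1.70873983 -0.68966444]
yaw y 9.64909149039001 z [-2.91959018e-03 -3.19568507e-04 -9.99995687e-01]
```

View pics/w3b.png

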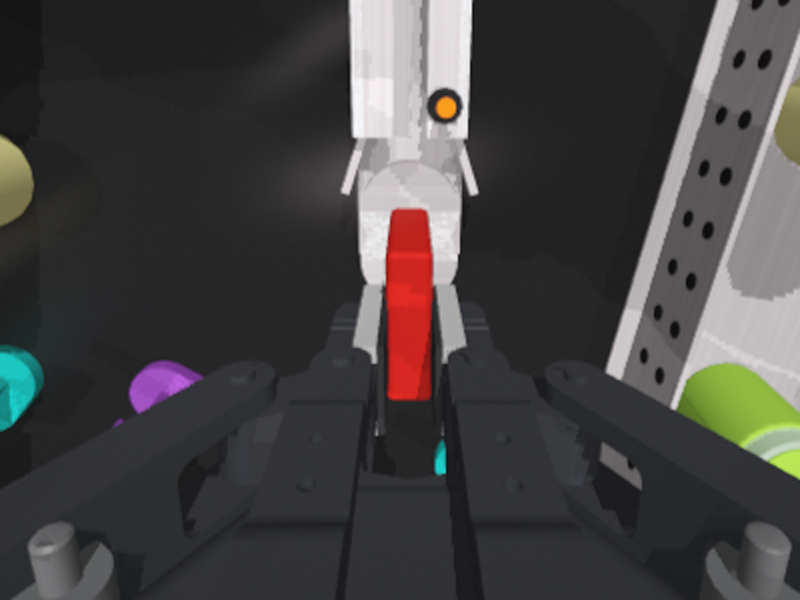

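The view shows the marker held upright with its plate at x≈409, the rail ahead centred at x≈411, the rivet pin at (446,107) and the mouth edge at row 137.

```bash
python3 -c "
from h import *
d=np.load('w3.npz');K,E=d['K'],d['E']
im=cv2.imread('pics/w3.png');g=im.min(2).astype(int)
P=[];Q=[]
for row in range(86,148,6):
    s=g[row,215:305];w=np.where(s>90)[0];i,j=w[0],w[-1]
    f=(s[j]-90)/(s[j]-s[j+1]);e=(s[i]-90)/(s[i]-s[i-1])
    P.append(ray(K,E,(215+i-e,row),.03)[:2]);Q.append(ray(K,E,(215+j+f,row),.03)[:2])
P=np.array(P);Q=np.array(Q);print(np.hstack([P,Q]).round(4))
a,b=np.polyfit(P[:,1],P[:,0],1),np.polyfit(Q[:,1],Q[:,0],1);print(a,b,(a+b)/2)
for n,u,v,z in [('pin',446,107,.045),('lipL',354,137,.03),('lipR',468,137,.03)]:
    print(n,ray(K,E,(56+u/2-.25,84+v/2-.25),z).round(4))
"
```

```text
[[ 0.5936  0.044   0.648   0.0533]
 [ 0.5944  0.039   0.649   0.0483]
 [ 0.5953  0.034   0.65    0.0433]
 [ 0.5962  0.0289  0.6509  0.0383]
 [ 0.5971  0.0238  0.6515  0.0331]
 [ 0.5979  0.0186  0.6523  0.0279]
 [ 0.5987  0.0133  0.6533  0.0226]
 [ 0.5995  0.008   0.6543  0.0173]
 [ 0.6003  0.0026  0.6552  0.012 ]
 [ 0.6014 -0.0028  0.6559  0.0065]
 [ 0.6022 -0.0084  0.6568  0.001 ]]
[-0.16469721  0.60088546] [-0.16590007  0.65703846] [-0.16529864  0.62896196]
pin [0.6439 0.0083 0.045 ]
lipL [ 0.6047 -0.0139  0.03  ]
lipR [ 0.6579 -0.0048  0.03  ]
```

Emit:
step_arm --pt "0.002 0 -0.05 0 0 0" --pt "0.002 0 -0.09 0 0 0" --pt "0.002 0 -0.105 0 0 0" --pt "0.002 0 -0.105 0 0 0" --pt "0.002 0 -0.105 0 0 0"

```text
clock: 5.22
tcp_pos: [0.6369, -0.0475, 0.0797]
orientation: [-2.034, -2.394, 0.001]
contact_force: [0.7, -0.7, -0.1]
grip_width: 0.0111
gripper_force: 39.4
```

Emit:
step_arm --pt "0 0 0 0 0 0" --pt "0 0 0 0 0 0"

```text
clock: 5.38
tcp_pos: [0.6382, -0.0465, 0.0811]
orientation: [2.031, 2.394, 0.002]
contact_force: [-0.2, -1.1, -0.8]
grip_width: 0.0109
gripper_force: 39.4
```

Emit:
step_arm --pt "0 0 -0.007 0 0 0" --pt "-0.0033 0.02 -0.007 0 0 0" --pt "-0.0066 0.04 -0.007 0 0 0" --pt "-0.0099 0.06 -0.007 0 0 0" --pt "-0.0132 0.08 -0.007 0 0 0"

```text
clock: 5.8
tcp_pos: [0.6289, 0.0046, 0.0754]
orientation: [-2.029, -2.397, -0.001]
contact_force: [0.3, -0.3, -2.2]
grip_width: 0.0107
gripper_force: 39.4
```

```bash
cat > st.py <<'E'
from h import *
o=r.get_obs();p=o['tcp_pos'];c=np.array([.6149,.0893]);t=np.arctan(.1655)
d=p[:2]-c;print(round(o['clock'],2),'rail xy',np.round([d@[np.cos(t),np.sin(t)],d@[-np.sin(t),np.cos(t)]],4),'z',p[2].round(4),'F',o['contact_force'].round(1),'M',o['moment'].round(2))
Rm=R.from_rotvec(o['orientation']).as_matrix();print('yaw err',np.degrees(np.arctan2(Rm[1,1],Rm[0,1])-t).round(2),'z',Rm[:,2].round(4))
E
python3 st.py
```

```text
5.8 rail xy [-0.0001 -0.0859] z 0.0754 F [ 0.3 -0.3 -2.2] M [0.02 0.04 0.03]
yaw err 0.1 z [-3.e-04  7.e-04 -1.e+00]
```

Emit:
step_arm --pt "-0.0055 0.033 0 0 0 0" --pt "-0.011 0.066 0 0 0 0" --pt "-0.0165 0.099 0 0 0 0" --pt "-0.022 0.132 0 0 0 0" --pt "-0.0275 0.165 0 0 0 0"

```text
clock: 6.22
tcp_pos: [0.6121, 0.104, 0.0754]
orientation: [-2.029, -2.398, -0.001]
contact_force: [-0.2, -0.0, -1.1]
grip_width: 0.0111
gripper_force: 39.4
```

```bash
python3 st.py
```

```text
6.22 rail xy [-0.0003  0.015 ] z 0.0754 F [-0.2 -0.  -1.1] M [-0.   -0.06 -0.04]
yaw err 0.12 z [-0.e+00  7.e-04 -1.e+00]
```

Next: up to about rail y = 66 mm, then a gentle approach to contact.

Emit:
step_arm --pt "-0.0045 0.027 0 0 0 0" --pt "-0.0085 0.051 0 0 0 0" --pt "-0.011 0.067 0 0 0 0" --pt "-0.0125 0.076 0 0 0 0" --pt "-0.014 0.084 0 0 0 0"

```text
clock: 6.63
tcp_pos: [0.6043, 0.1522, 0.0755]
orientation: [2.031, 2.397, -0.0]
contact_force: [0.9, -0.1, -0.4]
grip_width: 0.0109
gripper_force: 39.4
```

Emit:
step_arm --pt "-0.0007 0.004 0 0 0 0" --pt "-0.0014 0.008 0 0 0 0" --pt "-0.0014 0.008 0 0 0 0"

```text
clock: 6.88
tcp_pos: [0.6037, 0.1555, 0.0754]
orientation: [2.032, 2.395, -0.001]
contact_force: [0.5, -0.7, -1.6]
grip_width: 0.011
gripper_force: 39.4
```

```bash
python3 st.py
```

```text
6.88 rail xy [-0.0003  0.0671] z 0.0754 F [ 0.5 -0.7 -1.6] M [-0.07  0.02 -0.01]
yaw err -0.04 z [ 2.e-04 -8.e-04 -1.e+00]
```

Emit:
step_arm --pt "-0.0005 0.003 0 0 0 0" --pt "-0.001 0.006 0 0 0 0" --pt "-0.001 0.006 0 0 0 0"

```text
clock: 7.13
tcp_pos: [0.6035, 0.1572, 0.0758]
orientation: [2.033, 2.392, -0.002]
contact_force: [0.2, -6.9, 1.0]
grip_width: 0.011
gripper_force: 39.8
```

Emit:
step_arm --pt "-0.0005 0.003 0 0 0 0" --pt "-0.0005 0.003 0 0 0 0"

```text
clock: 7.3
tcp_pos: [0.6035, 0.1586, 0.0759]
orientation: [2.033, 2.391, -0.002]
contact_force: [1.1, -6.4, 1.7]
grip_width: 0.0113
gripper_force: 39.9
```

Emit:
step_arm --pt "-0.0005 0.003 0 0 0 0" --pt "-0.0005 0.003 0 0 0 0"

```text
clock: 7.47
tcp_pos: [0.6032, 0.1604, 0.076]
orientation: [2.033, 2.391, -0.002]
contact_force: [0.2, -6.5, 2.7]
grip_width: 0.0112
gripper_force: 39.9
```

```bash
python3 st.py
```

```text
7.47 rail xy [0.0001 0.072 ] z 0.076 F [ 0.2 -6.5  2.7] M [-1.67 -0.1   0.06]
yaw err -0.13 z [ 0.0015 -0.0029 -1.    ]
```

Emit:
step_arm --pt "0.0005 -0.003 -0.003 0 0 0" --pt "0.0005 -0.003 -0.003 0 0 0"

```text
clock: 7.63
tcp_pos: [0.6037, 0.1596, 0.0744]
orientation: [2.033, 2.392, 0.001]
contact_force: [-0.4, -4.9, 6.8]
grip_width: 0.0109
gripper_force: 40.4
```

Emit:
step_arm --pt "0 0 0 0 0 0" --pt "0 0 0 0 0 0" --pt "0 0 0 0 0 0" --pt "0 0 0 0 0 0" --pt "0 0 0 0 0 0" --jaw 0.4

```text
clock: 8.05
tcp_pos: [0.6025, 0.1622, 0.0735]
orientation: [-2.031, -2.396, -0.0]
contact_force: [0.1, -0.3, 0.0]
grip_width: 0.0513
gripper_force: 0.0
```

```bash
python3 st.py; python3 -c "
from h import *
K,E=cam('wrist');im=eyes.grab_frame('wrist')[:,:,::-1];np.savez('w4.npz',K=K,E=E);cv2.imwrite('pics/w4.png',im);a=cv2.resize(im[84:384,156:356],(400,600),interpolation=cv2.INTER_CUBIC)
s=eyes.grab_frame('scene')[:,:,::-1];cv2.imwrite('pics/s4.png',s);b=cv2.resize(s[200:275,210:260+60],(400,273),interpolation=cv2.INTER_CUBIC)
b=cv2.resize(s[190:265,250:330],(400,375),interpolation=cv2.INTER_CUBIC);b=np.vstack([b,np.zeros((225,400,3),np.uint8)])
cv2.imwrite('pics/c4.png',np.hstack([a,b]))"
```

```text
8.05 rail xy [-0.0004  0.0739] z 0.0735 F [ 0.1 -0.3  0. ] M [-0.03 -0.01  0.02]
yaw err 0.04 z [-3.e-04  3.e-04 -1.e+00]
```

View pics/c4.png

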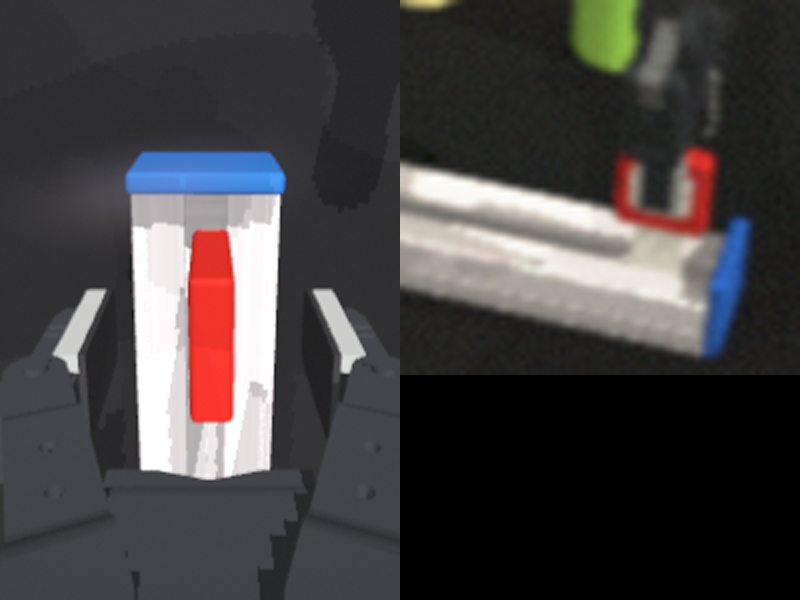

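The marker is upright in the slot (top face rows 279–421, x≈211). The blue block's inner top edge is at row ~172, and its lip-level edge at ~193.

```bash
python3 -c "
from h import *
d=np.load('w4.npz');K,E=d['K'],d['E'];c=np.array([.6149,.0893]);t=np.arctan(.1655)
for n,u,v,z in [('topfront',211,279,.098),('toprear',211,421,.098),('botfront',210,232,.054),('blocktop',205,173,.044),('blocklip',205,193,.030)]:
    q=ray(K,E,(156+u/2-.25,84+v/2-.25),z)[:2]-c;print(n,np.round([q@[np.cos(t),np.sin(t)],q@[-np.sin(t),np.cos(t)]],4))
"
```

```text
topfront [0.0016 0.0919]
toprear [0.0017 0.0511]
botfront [0.0014 0.0903]
blocktop [-0.0003  0.1078]
blocklip [-0.0004  0.0976]
```

The marker is home within about 1 mm. Lifting off, then going to the pin with the jaws shut.

Emit:
step_arm --pt "0 0 0.04 0 0 0" --pt "0 0 0.1 0 0 0" --pt "0 0 0.13 0 0 0" --pt "0 0 0.13 0 0 0" --pt "0 0 0.13 0 0 0"

```text
clock: 8.57
tcp_pos: [0.6032, 0.1621, 0.1526]
orientation: [2.031, 2.396, 0.004]
contact_force: [-0.5, -0.7, -0.5]
grip_width: 0.0514
gripper_force: 0.0
```

Emit:
step_arm --pt "0.069 -0.257 0 0 0 0" --pt "0.069 -0.257 0 0 0 0" --pt "0.069 -0.257 0 0 0 0" --pt "0.069 -0.257 0 0 0 0" --pt "0.069 -0.257 0 0 0 0" --jaw 1

```text
clock: 8.98
tcp_pos: [0.6438, -0.003, 0.151]
orientation: [2.043, 2.382, -0.007]
contact_force: [0.3, -0.9, 0.7]
grip_width: 0.0001
gripper_force: 0.0
```

Emit:
step_arm --pt "0 0 -0.06 0 0 0" --pt "0 0 -0.1 0 0 0" --pt "0 0 -0.12 0 0 0" --pt "0 0 -0.12 0 0 0" --pt "0 0 -0.12 0 0 0"

```text
clock: 9.4
tcp_pos: [0.6434, 0.0077, 0.0789]
orientation: [-2.031, -2.396, 0.002]
contact_force: [0.2, -0.3, 0.9]
grip_width: 0.0003
gripper_force: 0.0
```

```bash
python3 st.py; python3 -c "
from h import *
o=r.get_obs();print(o['tcp_pos'],o['grip_width'])
K,E=cam('wrist');im=eyes.grab_frame('wrist')[:,:,::-1];np.savez('w5.npz',K=K,E=E);cv2.imwrite('pics/w5b.png',cv2.resize(im[84:284,161:361],(600,600),interpolation=cv2.INTER_CUBIC))
print([((proj(K,E,p)+.5-[161,84])*3).round() for p in [(.644,.0084,.045),(*o['tcp_pos'][:2],o['tcp_pos'][2]-.014)]])"
```

```text
9.4 rail xy [ 0.0148 -0.0851] z 0.0789 F [ 0.2 -0.3  0.9] M [ 0.02 -0.02 -0.04]
yaw err 0.03 z [-1.9e-03 -4.0e-04 -1.0e+00]
[0.64344827 0.0077235  0.07890153] 0.00034245013987183395
[array([296., 394.]), array([292., 429.])]
```

View pics/w5b.png

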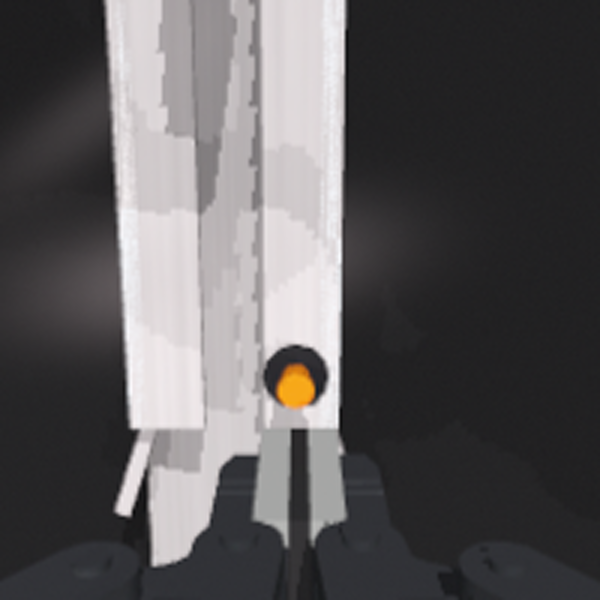

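The pin top at (296,389) is in line with the shut fingertips (x≈299, predicted tip point (292,429)), so I can press straight down.

Emit:
step_arm --pt "0 0 -0.015 0 0 0" --pt "0 0 -0.026 0 0 0" --pt "0 0 -0.032 0 0 0" --pt "0 0 -0.036 0 0 0" --pt "0 0 -0.04 0 0 0"

```text
clock: 9.87
tcp_pos: [0.644, 0.0076, 0.0554]
orientation: [2.032, 2.396, 0.0]
contact_force: [0.7, -0.3, -0.7]
grip_width: 0.0
gripper_force: 0.0
```

Emit:
step_arm --pt "0 0 -0.003 0 0 0" --pt "0 0 -0.006 0 0 0" --pt "0 0 -0.006 0 0 0"

```text
clock: 10.12
tcp_pos: [0.6439, 0.0076, 0.0517]
orientation: [-2.032, -2.396, 0.0]
contact_force: [-0.7, -0.5, 0.6]
grip_width: -0.0001
gripper_force: 0.0
```

```bash
python3 st.py
```

```text
10.12 rail xy [ 0.0153 -0.0854] z 0.0517 F [-0.7 -0.5  0.6] M [-0.03  0.02  0.02]
yaw err 0.01 z [-3.e-04  0.e+00 -1.e+00]
```

```bash
python3 -c "
from h import *
im=eyes.grab_frame('wrist')[:,:,::-1];a=cv2.resize(im[154:284,211:311],(400,520),interpolation=cv2.INTER_CUBIC)
s=eyes.grab_frame('scene')[:,:,::-1];b=cv2.resize(s[195:260,200:250],(400,520),interpolation=cv2.INTER_CUBIC)
cv2.imwrite('pics/c6.png',np.hstack([a,b]))"
```

```text
(no output)
```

View pics/c6.png

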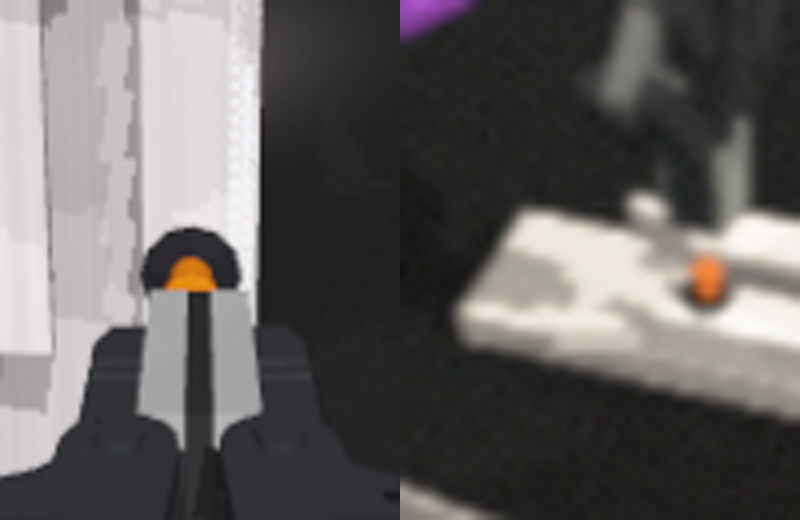

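```bash
python3 -c "
from h import *
o=r.get_obs();p=o['tcp_pos'];c,s=np.cos(.164),np.sin(.164)
K,E=cam('scene');f=lambda q:((proj(K,E,q)+.5-[200,195])*8+[400,0]).round()
print('pin .046/.033',f((.644,.0084,.046)),f((.644,.0084,.033)))
for dz in (0,.014): print('tip',dz,f((*p[:2],p[2]-dz)))
K,E=cam('wrist');f=lambda q:((proj(K,E,q)+.5-[211,154])*4).round()
print('pin',f((.644,.0084,.046)),f((.644,.0084,.040)),f((.644,.0084,.033)))
for dz in (0,.014):
  for k in (-.011,0,.011): print('tip',dz,k,f((p[0]-s*k,p[1]+c*k,p[2]-dz)))
"
```

```text
pin .046/.033 [708. 262.] [709. 294.]
tip 0 [704. 246.]
tip 0.014 [706. 281.]
pin [190. 307.] [190. 291.] [190. 275.]
tip 0 -0.011 [189. 395.]
tip 0 0 [189. 328.]
tip 0 0.011 [189. 260.]
tip 0.014 -0.011 [190. 354.]
tip 0.014 0 [190. 292.]
tip 0.014 0.011 [190. 228.]
```

The fingertips still look above the pin in both views: tip edge at (738,235) against pin top (707,258) in the scene crop, and there is no force. Descending further in small steps.

Emit:
step_arm --pt "0 0 -0.005 0 0 0" --pt "0 0 -0.01 0 0 0" --pt "0 0 -0.01 0 0 0"

```text
clock: 10.47
tcp_pos: [0.6436, 0.0077, 0.0453]
orientation: [-2.031, -2.396, 0.001]
contact_force: [-0.1, 0.5, -0.4]
grip_width: -0.0003
gripper_force: 0.0
```

Emit:
step_arm --pt "0 0 -0.005 0 0 0" --pt "0 0 -0.01 0 0 0" --pt "0 0 -0.01 0 0 0"

```text
clock: 10.72
tcp_pos: [0.6435, 0.0076, 0.0392]
orientation: [-2.031, -2.396, 0.001]
contact_force: [0.3, -0.4, -0.9]
grip_width: 0.0003
gripper_force: 0.0
```

```bash
python3 -c "
from h import *
im=eyes.grab_frame('wrist')[:,:,::-1];a=cv2.resize(im[154:284,211:311],(400,520),interpolation=cv2.INTER_CUBIC)
s=eyes.grab_frame('scene')[:,:,::-1];b=cv2.resize(s[195:260,200:250],(400,520),interpolation=cv2.INTER_CUBIC)
cv2.imwrite('pics/c7.png',np.hstack([a,b]))"
```

```text
(no output)
```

View pics/c7.png

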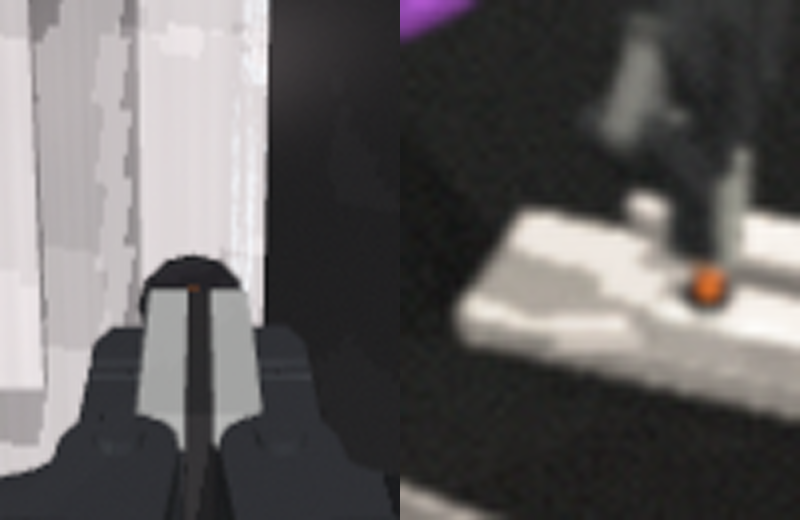

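Fingertips are now just at the pin top, so I keep descending in small steps and watch the force.

Emit:
step_arm --pt "0 0 -0.004 0 0 0" --pt "0 0 -0.008 0 0 0" --pt "0 0 -0.008 0 0 0"

```text
clock: 11.07
tcp_pos: [0.6437, 0.0076, 0.0347]
orientation: [-2.031, -2.396, 0.001]
contact_force: [-1.0, -0.3, -0.7]
grip_width: 0.0001
gripper_force: 0.0
```

```bash
python3 st.py
```

```text
11.07 rail xy [ 0.0151 -0.0853] z 0.0347 F [-1.  -0.3 -0.7] M [ 0.03 -0.06  0.03]
yaw err 0.02 z [-6.e-04 -0.e+00 -1.e+00]
```

Emit:
step_arm --pt "0 0 -0.004 0 0 0" --pt "0 0 -0.007 0 0 0" --pt "0 0 -0.007 0 0 0"

```text
clock: 11.32
tcp_pos: [0.6441, 0.0075, 0.0311]
orientation: [-2.032, -2.396, -0.0]
contact_force: [-1.0, 1.0, 3.1]
grip_width: -0.0001
gripper_force: 1.2
```

```bash
python3 st.py
```

```text
11.32 rail xy [ 0.0154 -0.0854] z 0.0311 F [-1.   1.   3.1] M [ 0.1   0.19 -0.  ]
yaw err 0.01 z [ 0.e+00  3.e-04 -1.e+00]
```

Emit:
step_arm --pt "0 0 -0.003 0 0 0" --pt "0 0 -0.006 0 0 0" --pt "0 0 -0.006 0 0 0"

```text
clock: 11.57
tcp_pos: [0.6441, 0.0076, 0.0276]
orientation: [-2.032, -2.396, -0.0]
contact_force: [-1.3, -0.3, 3.2]
grip_width: -0.0002
gripper_force: 1.7
```

```bash
python3 st.py
```

```text
11.57 rail xy [ 0.0155 -0.0854] z 0.0276 F [-1.3 -0.3  3.2] M [0.02 0.36 0.05]
yaw err 0.01 z [ 1.e-04  3.e-04 -1.e+00]
```

My picture views are used up, so from here I read the orange pin's extent from the images in code.

```bash
cat > pin.py <<'E'
from h import *
def ext(s,x0,x1,y0,y1):
    c=s[y0:y1,x0:x1].astype(int);m=(c[:,:,0]>110)&(c[:,:,0]-c[:,:,2]>60)
    v,u=np.where(m);return m.sum(),(u.min()+x0,u.max()+x0,v.min()+y0,v.max()+y0) if m.any() else None
K,E=cam('scene');print('proj pin top raised/flush',proj(K,E,(.644,.0084,.046)).round(1),proj(K,E,(.644,.0084,.0338)).round(1))
s=eyes.grab_frame('scene');print('scene',ext(s,230,248,218,242))
print(s[222:238,234:244,0]);print(s[222:238,234:244,2])
E
python3 pin.py; python3 -c "
from pin import ext
import cv2
for f in ('c6','c7'):
    s=cv2.imread(f'pics/{f}.png')[:,400:,::-1];s=cv2.resize(s,(50,65),interpolation=cv2.INTER_AREA);print(f,ext(s,30,48,23,47),'offset 200,195')
s=cv2.imread('pics/s4.png')[:,:,::-1];print('s4',ext(s,230,248,218,242))" | tail -3
```

```text
proj pin top raised/flush [238.  227.2] [238.1 231.1]
scene (np.int64(0), None)
[[ 36  35  44  47  58  81 116 143 176 224]
 [ 47  35  36  41  59  88 125 147 184 238]
 [ 54  42  33  40  57  90 122 146 182 236]
 [ 53  42  37  35  55  91 123 147 176 230]
 [ 53  42  41  37  53  90 125 152 167 219]
 [ 61  39  40  37  53  84 125 150 153 176]
 [ 68  38  35  37  48  81 124 151 142 142]
 [ 77  41  38  38  46  79 125 149 140 124]
 [ 99  63  50  43  51  82 126 156 160 153]
 [125  94  67  50  66  92 125 170 208 220]
 [141 104  69  60  77  95 118 176 228 241]
 [179 167 133 103  98 108 148 207 239 245]
 [219 228 208 173 170 176 207 235 245 247]
 [194 205 205 195 201 205 225 241 246 250]
 [171 177 175 182 185 188 203 222 237 244]
 [169 170 172 172 173 170 173 179 191 200]]
[[ 37  37  45  48  56  77 110 132 162 207]
 [ 43  36  37  43  58  83 116 137 169 225]
 [ 53  42  35  41  56  84 114 137 169 221]
 [ 52  43  39  38  54  85 115 137 160 215]
 [ 53  42  43  40  53  86 117 141 153 199]
 [ 58  42  39  40  51  79 115 139 142 161]
 [ 65  40  38  40  48  76 116 142 133 130]
 [ 75  42  39  38  45  75 116 140 130 115]
 [ 91  61  48  42  50  76 117 145 145 139]
 [116  85  64  49  62  86 116 156 190 200]
 [127  95  63  54  72  88 109 162 212 229]
 [165 155 123  96  91 100 134 188 225 235]
 [204 217 192 157 155 161 189 222 234 238]
 [178 190 188 178 182 186 209 230 237 244]
 [157 161 160 165 169 170 187 208 227 237]
 [155 154 158 157 157 154 157 164 177 186]]
c6 (np.int64(23), (np.int64(36), np.int64(40), np.int64(32), np.int64(37))) offset 200,195
c7 (np.int64(14), (np.int64(37), np.int64(40), np.int64(33), np.int64(37))) offset 200,195
s4 (np.int64(19), (np.int64(236), np.int64(239), np.int64(227), np.int64(232)))
```

Emit:
step_arm --pt "0 0 -0.003 0 0 0" --pt "0 0 -0.005 0 0 0" --pt "0 0 -0.005 0 0 0"

```text
clock: 11.92
tcp_pos: [0.6441, 0.0076, 0.0247]
orientation: [-2.032, -2.396, -0.0]
contact_force: [-0.7, -0.1, 4.7]
grip_width: 0.0001
gripper_force: 2.5
```

Emit:
step_arm --pt "0 0 -0.002 0 0 0" --pt "0 0 -0.004 0 0 0" --pt "0 0 -0.004 0 0 0"

```text
clock: 12.17
tcp_pos: [0.6443, 0.0075, 0.0243]
orientation: [-2.032, -2.395, -0.002]
contact_force: [-8.6, 1.5, 23.4]
grip_width: -0.0003
gripper_force: 11.3
```

```bash
python3 st.py
```

```text
12.17 rail xy [ 0.0156 -0.0855] z 0.0243 F [-8.6  1.5 23.4] M [ 0.29  1.83 -0.01]
yaw err -0.01 z [ 2.0e-04  1.6e-03 -1.0e+00]
```

Firm stop at 23 N. I'll lift and check the pin numerically.

Emit:
step_arm --pt "0 0 0.02 0 0 0" --pt "0 0 0.06 0 0 0" --pt "0 0 0.09 0 0 0" --pt "0 0 0.09 0 0 0" --pt "0 0 0.09 0 0 0"

```text
clock: 12.58
tcp_pos: [0.6449, 0.0076, 0.0769]
orientation: [2.03, 2.395, 0.003]
contact_force: [-0.4, 0.5, -0.6]
grip_width: -0.0002
gripper_force: 0.0
```

```bash
cat > pin2.py <<'E'
from h import *
from scipy.ndimage import label
o=r.get_obs();print(o['tcp_pos'].round(4))
for n,uv in (('scene',None),('wrist',None),('top',None)):
    K,E=cam(n);s=eyes.grab_frame(n).astype(int)
    a=proj(K,E,(.644,.0084,.046));b=proj(K,E,(.644,.0084,.0338));c=((a+b)/2).astype(int)
    w=14 if n=='wrist' else 8
    y0,x0=max(c[1]-w,0),c[0]-w;q=s[y0:c[1]+w,x0:c[0]+w]
    m=(q[:,:,0]-q[:,:,2]>50)&(q[:,:,0]>90)
    v,u=np.where(m);print(n,'proj raised',a.round(1),'flush',b.round(1),'n',m.sum(),(u.mean()+x0+.0,v.mean()+y0,u.min()+x0,u.max()+x0,v.min()+y0,v.max()+y0) if m.any() else None)
    d=(q.max(2)<75);v,u=np.where(d);print('  dark',d.sum(),(u.mean()+x0,v.mean()+y0) if d.any() else None)
E
python3 pin2.py
```

```text
[0.6449 0.0076 0.0769]
scene proj raised [238.  227.2] flush [238.1 231.1] n 16 (np.float64(238.0), np.float64(230.875), np.int64(236), np.int64(240), np.int64(229), np.int64(232))
  dark 0 None
wrist proj raised [258.3 216.8] flush [258.4 210.9] n 128 (np.float64(258.25), np.float64(211.046875), np.int64(252), np.int64(264), np.int64(205), np.int64(217))
  dark 198 (np.float64(258.2121212121212), np.float64(209.8838383838384))
top proj raised [249.  172.3] flush [249.1 173.3] n 0 None
  dark 95 (np.float64(250.97894736842105), np.float64(170.1157894736842))
```

```bash
python3 -c "
from h import *
K,E=cam('wrist');s=eyes.grab_frame('wrist').astype(int)
print('col', [(y,*s[y,258]) for y in range(194,232)])
print('row', [(x,*s[211,x]) for x in range(242,276)])
for z in (.030,.033,.0338,.036,.039): print(z,[proj(K,E,(.644-.164*k,.0084+.9865*k,z)).round(1)[1] for k in (-.0085,-.0045,0,.0045,.0085)])
"
```

```text
col [(194, np.int64(236), np.int64(229), np.int64(230)), (195, np.int64(236), np.int64(228), np.int64(230)), (196, np.int64(236), np.int64(228), np.int64(230)), (197, np.int64(235), np.int64(229), np.int64(230)), (198, np.int64(235), np.int64(229), np.int64(230)), (199, np.int64(230), np.int64(224), np.int64(226)), (200, np.int64(195), np.int64(189), np.int64(190)), (201, np.int64(44), np.int64(43), np.int64(47)), (202, np.int64(52), np.int64(51), np.int64(54)), (203, np.int64(50), np.int64(49), np.int64(51)), (204, np.int64(49), np.int64(49), np.int64(52)), (205, np.int64(49), np.int64(48), np.int64(51)), (206, np.int64(168), np.int64(108), np.int64(47)), (207, np.int64(229), np.int64(153), np.int64(35)), (208, np.int64(243), np.int64(163), np.int64(25)), (209, np.int64(247), np.int64(168), np.int64(25)), (210, np.int64(247), np.int64(168), np.int64(26)), (211, np.int64(247), np.int64(168), np.int64(26)), (212, np.int64(247), np.int64(168), np.int64(27)), (213, np.int64(247), np.int64(168), np.int64(27)), (214, np.int64(247), np.int64(168), np.int64(25)), (215, np.int64(247), np.int
[... 2368 characters left out ...]
(236), np.int64(236), np.int64(239)), (273, np.int64(234), np.int64(235), np.int64(238)), (274, np.int64(191), np.int64(192), np.int64(195)), (275, np.int64(33), np.int64(32), np.int64(34))]
0.03 [np.float64(220.3), np.float64(215.4), np.float64(209.8), np.float64(204.1), np.float64(199.0)]
0.033 [np.float64(221.8), np.float64(216.8), np.float64(211.1), np.float64(205.4), np.float64(200.2)]
0.0338 [np.float64(222.2), np.float64(217.2), np.float64(211.5), np.float64(205.7), np.float64(200.5)]
0.036 [np.float64(223.3), np.float64(218.3), np.float64(212.5), np.float64(206.7), np.float64(201.5)]
0.039 [np.float64(224.9), np.float64(219.8), np.float64(213.9), np.float64(208.1), np.float64(202.8)]
```

The pin looks nearly flush, perhaps 1 mm proud. I'll press again with the pin under one pad rather than at the gap between them.

Emit:
step_arm --pt "0.005 0.004 -0.03 0 0 0" --pt "0.005 0.004 -0.06 0 0 0" --pt "0.005 0.004 -0.078 0 0 0" --pt "0.005 0.004 -0.084 0 0 0" --pt "0.005 0.004 -0.084 0 0 0"

```text
clock: 13.2
tcp_pos: [0.6461, 0.0099, 0.025]
orientation: [-2.031, -2.394, 0.002]
contact_force: [0.2, -0.5, 0.4]
grip_width: -0.0001
gripper_force: 0.0
```

Emit:
step_arm --pt "0 0 -0.002 0 0 0" --pt "0 0 -0.004 0 0 0" --pt "0 0 -0.004 0 0 0"

```text
clock: 13.45
tcp_pos: [0.6468, 0.0097, 0.0244]
orientation: [-2.032, -2.395, -0.0]
contact_force: [-5.2, 0.5, 13.0]
grip_width: -0.0003
gripper_force: 6.6
```

```bash
python3 st.py
```

```text
13.45 rail xy [ 0.0185 -0.0837] z 0.0244 F [-5.2  0.5 13. ] M [ 0.11  1.15 -0.07]
yaw err -0.01 z [-7.e-04  8.e-04 -1.e+00]
```

Emit:
step_arm --pt "0 0 -0.002 0 0 0" --pt "0 0 -0.003 0 0 0" --pt "0 0 -0.003 0 0 0"

```text
clock: 13.7
tcp_pos: [0.647, 0.0097, 0.0243]
orientation: [-2.032, -2.394, -0.002]
contact_force: [-9.7, 1.5, 26.3]
grip_width: 0.0001
gripper_force: 13.2
```

Emit:
step_arm --pt "-0.005 -0.004 0.02 0 0 0" --pt "-0.005 -0.004 0.06 0 0 0" --pt "-0.005 -0.004 0.095 0 0 0" --pt "-0.005 -0.004 0.095 0 0 0" --pt "-0.005 -0.004 0.095 0 0 0"

```text
clock: 14.12
tcp_pos: [0.6449, 0.0073, 0.0795]
orientation: [2.031, 2.395, 0.003]
contact_force: [0.2, 0.2, -1.0]
grip_width: -0.0
gripper_force: 0.0
```

```bash
python3 -c "
from h import *
K,E=cam('wrist');s=eyes.grab_frame('wrist').astype(float);R0=s[:,:,0]-s[:,:,2]
z0=.0338;c=proj(K,E,(.644,.0084,z0));x=int(round(c[0]))
print('pred',c.round(1),r.get_obs()['tcp_pos'])
col=R0[190:235,x-2:x+3].mean(1);lum=s[190:235,x-2:x+3,1].mean(1)
def cross(a,t,o): return [round(o+i+(t-a[i])/(a[i+1]-a[i]),2) for i in range(len(a)-1) if (a[i]-t)*(a[i+1]-t)<0]
print('orange edges',cross(col,110,190),'lum edges',cross(lum,105,190))
for z in (.033,.0338,.036): print(z,[proj(K,E,(.644-.164*k,.0084+.9865*k,z)).round(2)[1] for k in (-.0085,-.0045,0,.0045,.0085)])
y=int(round(c[1]));print('row edges',cross(R0[y,x-16:x+17],110,x-16),cross(s[y,x-16:x+17,1],105,x-16))
"
```

```text
pred [257.2 208.4] [0.64389758 0.00760667 0.07831868]
orange edges [np.float64(202.97), np.float64(214.38)] lum edges [np.float64(197.86), np.float64(203.04), np.float64(214.33), np.float64(218.11)]
0.033 [np.float64(218.58), np.float64(213.67), np.float64(208.09), np.float64(202.45), np.float64(197.37)]
0.0338 [np.float64(218.96), np.float64(214.04), np.float64(208.44), np.float64(202.78), np.float64(197.69)]
0.036 [np.float64(220.03), np.float64(215.07), np.float64(209.42), np.float64(203.7), np.float64(198.56)]
row edges [np.float64(251.15), np.float64(263.15)] [np.float64(246.11), np.float64(251.31), np.float64(263.05), np.float64(267.62), np.float64(271.88)]
```

The orange edges match the predicted flush height, and the fingers stopped at the same height in two places, the second under 26 N. The robot is clear, so I'm handing in.

```bash
python3 -c "
from h import *
K,E=cam('scene');s=eyes.grab_frame('scene').astype(int);q=s[195:260,270:330]
m=(q[:,:,0]>130)&(q[:,:,1]<70)&(q[:,:,2]<70);v,u=np.where(m);print('red',m.sum(),u.mean()+270,v.mean()+195,'pred',proj(K,E,(.6031,.1603,.076)))
print(r.hand_in())"
```

```text
red 174 303.2701149425287 225.11494252873564 pred [302.91863575 227.03937763]
the job is handed in; nothing more can be done
None
```

The red marker is at the blue closed end of the rail and the orange pin is pressed flush by image measurement. I handed the job in at about 14 s of the 53 s allowed; it returned no verdict.

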